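Clip the scroll template into the tracing stand

TASK

Take the amber template, which has a red knob to hold it by, lay it flat on the white bed of the tracing stand in front of the two sprung clips, grooved end first, and slide it gently in under the clips so that both ride up over it and then snap down into its groove; let go of it there. The bed can be set up to a centimetre either way along its slide, so feel for the snap and do not ram the stop or lean on the stand, and leave the plywood template where it is.

Things in the scene. Friction and masses are not known exactly. Their poses are not given: they have to be found in the camera images.
- template: loose amber (orange-brown) plate with a dark spiral, 160 (x) x 90 (y) x 7 mm, 0.11-0.22 kg, lying flat; origin at the centre of its underside, +x its leading end. Upright red knob, 24 (x) x 16 (y) mm, centred at x = -45 mm, y = 0, from 7 to 47 mm above the underside: grip it there. A 4 mm deep groove crosses the top from x = 20 to 40.5 mm; leading edge at x = 80 mm.
- stand: tracing stand: green foot 250 x 140 x 18 mm fixed on the table, origin on the table, +x the sliding-in direction. On it a white bed, x = -100 to 120 mm, 120 wide, top 30 mm above the table. The bed with its guides, clips and stop is clamped at an unmeasured shift of up to 10 mm either way along x; x values are for no shift. Over 30 N of contact force in all damages it.
- home (a point): point on the bed top, 30 mm above the stand's origin, same axes: the template's origin when fully home, if the bed has no shift. Its leading edge meets the clips when its origin is about 58 mm short of this (-x); riding up then takes some 2 to 8 N of push, easing once they ride. The snap comes 2 to 3 mm before the rigid stop; 8 to 12 N of push against the stop is plenty.
- entry (a point): point on the bed top 90 mm before home (-x), same axes: a template put down with its origin here, same heading, lies in front of the clips. Two aluminium guide rails 5 mm high, 94 mm apart inside, x = 18 to 70 mm from home, flare wider towards the entry from x = 18 to -21 mm. The steel end stop, 9 mm high, has its face 80 mm beyond home (+x).
- clip_left (a joint): sprung steel clip at y = +26 mm of the stand, hinged beyond the stop; its nose presses down 35 mm beyond home (+x), its turned-up tip (13 mm above the bed, 13 mm beyond home) faces the entry, so it rides up by itself. Angle in rad: 0 with nothing under it, about 0.08 riding on the template, about 0.03 dropped into its groove; lifts at about 1 N.
- clip_right (a joint): the same clip at y = -26 mm of the stand
- blank: plywood template of the same size with a black knob and no groove, lying loose nearby: not to be used; origin at the centre of its underside
There are look-alikes about, which are no part of the job. Leave any blue or yellow look-alike of the template alone.

How it is judged:
On the way:
1. the template lies flat on the bed, part-way in, with both clips riding up on it (value of joint each of clip_left, clip_right above 0.06 rad and z of template in the frame of stand between 0.026 and 0.035 m and x of template in the frame of stand between -0.075 and -0.016 m and angle between template's own z axis and vertical below 0.07 rad), for 0.1 s.
At the end, for the whole second after the job is handed in: the template lies flat (within 3 mm of height and 0.04 rad) and still on the bed, within 16 mm along and 6 mm across of the stand's nominal home, and both clips have dropped into its groove (each clip angle between 0.012 and 0.055 rad) (value of joint clip_left between 0.012 and 0.055 rad and value of joint clip_right between 0.012 and 0.055 rad and x of template in the frame of stand between -0.016 and 0.016 m and y of template in the frame of stand between -0.006 and 0.006 m and z of template in the frame of stand between 0.027 and 0.033 m and angle between the x axis of template and the x axis of stand, either way round below 0.08 rad and angle between template's own z axis and vertical below 0.04 rad and linear speed of template below 0.01 m/s); the robot touches nothing.
It fails at once if more than 30 N of contact force between the template and the stand (contact force between template and stand above 30 N).
It fails at once if the hand or arm pushes on the stand with more than 5 N (contact force between any of the fingers, the arm and stand above 5 N).
It fails at once if a clip bent up too far (over 0.2 rad) (value of joint any of clip_left, clip_right above 0.2 rad).
It fails at once if the plywood blank pushed out of place by more than 25 mm (distance of blank from where it was at the start of the episode above 0.025 m).
It also fails if it takes over 70 s, if anything falls off the work surface, if the arm or the gripper's body presses on something with over 40 N, if the wrist force passes 120 N, or if a joint passes its speed limit or range.

ROBOT

A 7-joint arm with a two-finger parallel gripper is mounted at the origin on the work surface. World frame = base frame: x ahead of the robot, y to its left, z up, the work surface at z = 0. Lengths are in m, angles in rad, forces in N, time in s.
With the tool pointing down it reaches from about 0.425 to 0.925 m from the base axis. Payload 6.8 kg.
Tool frame: the origin (TCP) lies at the very end of the fingers, on their centre line; the grasp point (between the pads) lies 19 mm behind it; z points along the fingers, y is the line along which they close (so a half turn about z gives the same grasp; the last joint's range is limited). The gripper opens to 85 mm and grips with 20 to 120 N. Pads are 22 mm wide; open, the fingers measure 114 mm over their backs; the gripper's body (76 mm by 85 mm) begins 54 mm behind the grasp point. The pads swing forward as they close: fully open they stand 13 mm farther back than shut.
Start: joints at [-1.292, 0.477, 0.022, 1.555, -0.011, 1.109, -0.083], TCP at [0.255, 0.625, 0.192] pointing down, gripper open.
Joint ranges: [-2.96, 2.96], [-0.34, 2.1], [-1.41, 1.46], [0.24, 2.44], [-1.37, 4.51], [0.17, 1.92], [-2.96, 2.96]. Speed limits (rad/s): [2.39, 2.39, 3.14, 3.14, 3.14, 3.14, 3.14].

INTERFACE

Orientations are given as a rotation vector (axis times angle).
In Python, from bench import monitor, optics, r gives the robot as it stands.
- The arm moves only by the shell command python3 -m crank 'ROWS' [OPENING] [FORCE]. ROWS is JSON, a list of rows, each a list of 2 entries, a list of its own where there are three numbers: the shift along the tool's x, y, z in cm, then the turn, a rotation vector about the tool's x, y, z in rad. A call has 1 to 5 rows; each row shifts and turns the commanded pose from where the row before left it, along the tool's axes as they then stand; what a row does not reach is not made up. A row lasts 1/10 s, in which the tool goes at most 50 mm and 8.59 degrees, less where a joint would pass 70% of its speed; a pose out of reach is approached as far as the arm can. A call is refused whole if a number of a shift passes 5 or a number of a turn 0.15, either way. A call with a gripper value outside its range is refused whole. OPENING is the finger opening in cm, from 0 to 8.54, set as the call begins (- or left out, the last holds). The fingers move at their own pace and stop on an object; FORCE is the grip in N (left out, the last holds). Time passes only in rows, so rows that do not move let the fingers close. It gives the time, the measured TCP pose, the force, the opening and the grip force at its end, in the units of the state.
- monitor.get_obs(): the state, without advancing time (a new reading comes with each control period).
- optics.grab_frame(name): name is "scene" or "side" or "wrist"; returns (picture, depth): 400x640x3 uint8, red, green, blue; 400x640 float32, m along the optical axis (not along the pixel's ray), 0 where there is no reading.
- optics.camera_model(name): a dict with "vertical_fov" (degrees; the focal length in pixels is half the picture's height over the tangent of half this angle, whatever the lens; pixels are square), "cx", "cy" (the principal point, pixels), "D" ([k1, k2, p1, p2, k3] as OpenCV has them; the pictures are not rectified), "R" (3x3) and "t" (3): a world point X has camera coordinates R X + t; the wrist camera has in their place "hand_eye" (4x4, takes a point from camera to tool coordinates, whose origin is the TCP and whose axes are the flange's). Camera axes: x right, y down, z forward; pixel columns grow to the right and rows downward; lengths in m; the calibration is good to about 2 mm. A picture is of the moment at which its call begins: read the wrist's pose just before it. camera_model takes no time and is no camera call.
- r.hand_in(): hands the job in; it is judged then, once.
The state is a dict: "clock": time; "joints": joint angles; "qvel": joint speeds; "tau": joint torques, N m; "tcp_pos": TCP position; "orientation": TCP orientation; "contact_force": force on the tool from outside, world axes, zero at the start; "moment": the same for the moment, N m; "grip_width": finger opening in m; "gripper_force": force on a finger pad.
Only numpy, scipy, OpenCV 4.12 (cv2) and the standard library are available. Lean on these libraries where they do the work, as an engineer would, in place of code of your own. Each camera call takes 0.05 s, during which the arm holds its last target. There are 200 camera calls.

## Working session

There is one attempt and no reset: what is moved stays moved. The work goes in short steps, Python scripts to look and compute and a shell command to move; the robot and the scene stay as the last step left them, time stands still between calls to the robot, and variables do not carry over. Pictures are saved under pics/ and viewed, at most 10 in all, crops included, and the job is handed in when it is done.

```bash
mkdir -p pics; ls; python3 - <<'E'
from bench import monitor, optics, r
import cv2,numpy as np
for n in("scene","side"):
    p,d=optics.grab_frame(n); cv2.imwrite(f"pics/{n}0.png",p[:,:,::-1]); np.save(f"pics/{n}0.npy",d)
    m=optics.camera_model(n); print(n,{k:np.round(v,4).tolist() for k,v in m.items() if k!='name'}, (d>0).mean())
m=optics.camera_model("wrist");print(m)
o=monitor.get_obs();print(o)
E
```

```text
pics
scene {'vertical_fov': 51.138, 'cx': 318.5725, 'cy': 194.5593, 'D': [-0.0336, 0.0, 0.0, 0.0, 0.0], 'R': [[-0.4016, 0.9158, 0.0063], [0.5109, 0.2297, -0.8284], [-0.7601, -0.3294, -0.5601]], 't': [0.2821, -0.1589, 1.2981]} 0.9959765625
side {'vertical_fov': 42.1492, 'cx': 328.6968, 'cy': 201.9385, 'D': [0.0146, 0.0, 0.0, 0.0, 0.0], 'R': [[-0.9169, -0.399, 0.0067], [-0.2554, 0.5738, -0.7782], [0.3066, -0.7152, -0.628]], 't': [0.4263, 0.2058, 1.0894]} 0.99587109375
{'vertical_fov': 69.82758971440052, 'cx': 323.5333788654799, 'cy': 200.1662622048922, 'D': array([0.00534672, 0.        , 0.        , 0.        , 0.        ]), 'hand_eye': array([[-8.00932871e-04, -9.48785369e-01, -3.15920374e-01,
         8.08194899e-02],
       [ 9.99999657e-01, -8.26462391e-04, -5.31690054e-05,
        -7.09842993e-04],
       [-2.10650333e-04, -3.15920308e-01,  9.48785705e-01,
        -1.82836895e-01],
       [ 0.00000000e+00,  0.00000000e+00,  0.00000000e+00,
         1.00000000e+00]])}
{'clock': 0.1, 'joints': array([-1.29207757,  0.47772393,  0.02233734,  1.55631491, -0.0115007 ,
        1.10926873, -0.08309823]), 'qvel': array([ 0.00062205,  0.00026775, -0.00131704, -0.00356168,  0.00032225,
       -0.00117063,  0.00262797]), 'tau': array([ 4.61153846e-03, -5.97765183e+01,  1.61320243e+00, -2.81953061e+01,
        1.27865392e-02,  5.15821535e-03, -4.85310480e-06]), 'tcp_pos': array([0.2544342 , 0.62459735, 0.19093442]), 'orientation': array([-6.03753780e-01, -3.08283258e+00,  2.47364746e-03]), 'contact_force': array([ 0.52142066, -0.32129685,  0.26759957]), 'moment': array([0.00486511, 0.08485383, 0.00034194]), 'gripper_force': 0.0, 'grip_width': 0.0854933528020521}
```

View pics/scene0.png

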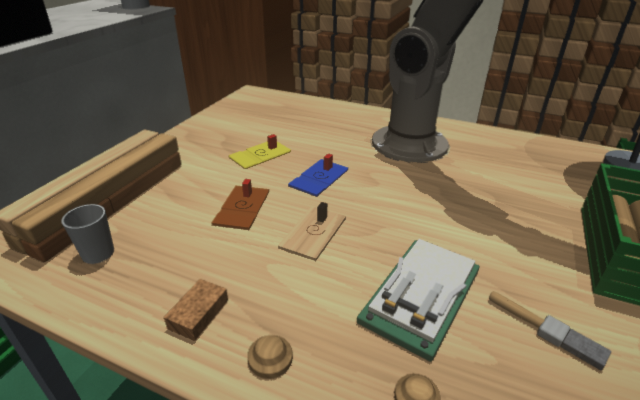

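View pics/side0.png

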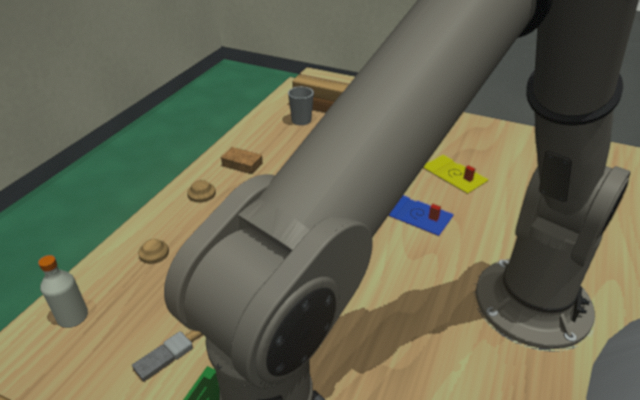

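The scene view shows the amber plate at (241,207) with a red knob at (247,187). The blue one at (319,176) and the yellow one at (260,154) are look-alikes. The plywood blank with the black knob is at (313,232), and the stand is at (420,296). Only the plate at (241,207) is amber with a red knob, so I'll confirm it in a crop and measure.

```bash
cat > h.py <<'E'
import cv2,numpy as np
from scipy.spatial.transform import Rotation as Rt
from bench import monitor, optics
def cam(n,o=None):
    m=optics.camera_model(n); f=200/np.tan(np.radians(m["vertical_fov"])/2)
    K=np.array([[f,0,m["cx"]],[0,f,m["cy"]],[0,0,1]]);D=np.array(m["D"],float)
    if n=="wrist":
        H=np.array(m["hand_eye"]);Rw=Rt.from_rotvec(o["orientation"]).as_matrix()
        R=(Rw@H[:3,:3]).T; c=Rw@H[:3,3]+o["tcp_pos"]; return K,D,R,-R@c
    return K,D,np.array(m["R"]),np.array(m["t"])
def cast(c,uv,z):
    K,D,R,t=c; q=cv2.undistortPoints(np.array(uv,float).reshape(-1,1,2),K,D).reshape(-1,2)
    d=np.c_[q,np.ones(len(q))]@R; o=-R.T@t
    return o+d*((z-o[2])/d[:,2])[:,None]
def proj(c,X):
    K,D,R,t=c; return cv2.projectPoints(np.array(X,float).reshape(-1,1,3),cv2.Rodrigues(R)[0],t,K,D)[0].reshape(-1,2)
def big(mask,near=None):
    cs=cv2.findContours(mask.astype(np.uint8),cv2.RETR_EXTERNAL,cv2.CHAIN_APPROX_NONE)[0]
    return max(cs,key=cv2.contourArea).reshape(-1,2)
def rect(P): # (centre,size,long-axis angle)
    (c,s,a)=cv2.minAreaRect((P[:,:2]*1000).astype(np.float32))
    if s[0]<s[1]: s=s[::-1];a+=90
    return np.round(c,1),np.round(s,1),round(a,2)
E
python3 - <<'E'
from h import *
p=cv2.imread("pics/scene0.png");hsv=cv2.cvtColor(p,cv2.COLOR_BGR2HSV);c=cam("scene")
for u,v in((230,212),(247,186),(435,270),(373,318),(322,212)):print((u,v),hsv[v,u])
d=np.load("pics/scene0.npy")
a=cv2.resize(p[165:265,200:360],None,fx=2.5,fy=2.5,interpolation=2);b=cv2.resize(p[230:360,350:490],None,fx=4,fy=4,interpolation=2)
cv2.imwrite("pics/crop.png",cv2.hconcat([cv2.copyMakeBorder(a,0,b.shape[0]-a.shape[0],0,0,0),b])[:, :][::1,::1] if 0 else cv2.resize(cv2.hconcat([cv2.copyMakeBorder(a,0,b.shape[0]-a.shape[0],0,0,0),b]),(800,int(520*800/960))))
H,S,V=cv2.split(hsv)
box=lambda m,x0,x1,y0,y1:np.pad(m[y0:y1,x0:x1],((y0,400-y1),(x0,640-x1)))
am=box((H<14)&(S>130),200,280,170,240)
print("amber",am.sum(),rect(cast(c,big(am&(np.indices(am.shape)[0]>184)),.005)))
gr=box((H>60)&(H<95)&(S>80),350,490,230,360); k=big(gr)
print("foot z.018",rect(cast(c,k,.018)))
wh=box((S<40)&(V>150),350,490,230,360)
print("bed",rect(cast(c,big(wh),.03)))
q=cv2.approxPolyDP(big(wh).reshape(-1,1,2),4,True).reshape(-1,2);print(q.tolist(),np.round(cast(c,q,.03)*1000).tolist())
q=cv2.approxPolyDP(k.reshape(-1,1,2),4,True).reshape(-1,2);print(q.tolist(),np.round(cast(c,q,.018)*1000).tolist())
E
```

```text
(230, 212) [ 12 175 125]
(247, 186) [  6 169  83]
(435, 270) [ 33  12 191]
(373, 318) [68 79 94]
(322, 212) [16 85 45]
amber 1529 (array([ 497.7, -292.4]), array([174.3,  90.5]), 13.0)
foot z.018 (array([655. , 159.8]), array([152.8, 136. ]), 169.68)
bed (array([598.2, 167.8]), array([219.7, 131.1]), 169.86)
[[419, 239], [399, 258], [369, 306], [384, 313], [383, 288], [394, 301], [410, 280], [403, 298], [418, 305], [423, 315], [438, 292], [431, 311], [444, 314], [417, 329], [433, 337], [474, 261]] [[482.0, 132.0, 30.0], [556.0, 109.0, 30.0], [696.0, 92.0, 30.0], [700.0, 120.0, 30.0], [646.0, 103.0, 30.0], [668.0, 129.0, 30.0], [606.0, 143.0, 30.0], [654.0, 142.0, 30.0], [660.0, 170.0, 30.0], [678.0, 182.0, 30.0], [615.0, 196.0, 30.0], [664.0, 193.0, 30.0], [661.0, 215.0, 30.0], [711.0, 180.0, 30.0], [716.0, 207.0, 30.0], [505.0, 246.0, 30.0]]
[[463, 295], [425, 349], [419, 345], [421, 338], [376, 316], [368, 321], [366, 306], [359, 317], [432, 355]] [[592.0, 240.0, 18.0], [734.0, 200.0, 18.0], [731.0, 189.0, 18.0], [716.0, 189.0, 18.0], [702.0, 108.0, 18.0], [718.0, 99.0, 18.0], [688.0, 85.0, 18.0], [716.0, 82.0, 18.0], [741.0, 212.0, 18.0]]
```

View pics/crop.png

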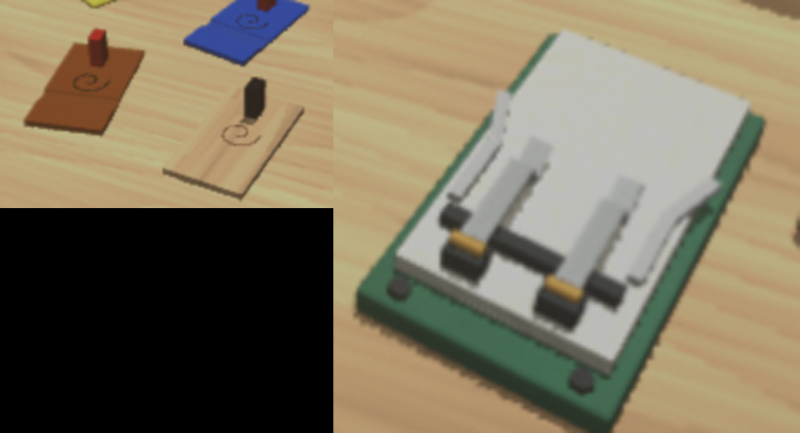

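The crop confirms the target: amber plate, red knob near one end and a groove near the other, while the plywood blank has a black knob. The stand's clips open toward the upper right, so its +x points away from the robot at about -10°. Next I move to look at the template with the wrist camera.

```bash
cat > to.py <<'E'
# python3 to.py X Y Z YAWy(deg, world angle of tool y) -> shift in tool cm, turn about tool z
import sys; from h import *
o=monitor.get_obs();T=Rt.from_rotvec(o["orientation"]).as_matrix();g=list(map(float,sys.argv[1:5]))
s=np.radians(g[3]); yt=np.array([np.cos(s),np.sin(s),0]);z=np.array([0,0,-1.]);G=np.c_[np.cross(yt,z),yt,z]
print("tcp",o["tcp_pos"].round(4),"yawy",np.degrees(np.arctan2(T[1,1],T[0,1])).round(2),"shift cm",(100*T.T@(np.array(g[:3])-o["tcp_pos"])).round(2),"turn",Rt.from_matrix(T.T@G).as_rotvec().round(3),"F",o["contact_force"].round(1),"q",o["joints"].round(2),"t",o["clock"],"w",round(o["grip_width"],4))
E
python3 -m crank '[[[-3.4,-2.9,0],[0,0,0]],[[-3.4,-2.9,0],[0,0,0]],[[-3.4,-2.9,0],[0,0,0]],[[-3.4,-2.9,0],[0,0,0]],[[-3.4,-2.9,0],[0,0,0]]]'
python3 -m crank '[[[-3.4,-2.9,0],[0,0,0]],[[-3.4,-2.9,0],[0,0,0]],[[-3.4,-2.9,0],[0,0,0]],[[-3.4,-2.9,0],[0,0,0]],[[-3.4,-2.9,0],[0,0,0]]]'
python3 to.py 0.454 -0.302 0.19 103
```

```text
clock: 0.6
tcp_pos: [0.3578, 0.4247, 0.1915]
orientation: [-0.604, -3.083, 0.001]
contact_force: [0.9, -0.2, 0.1]
grip_width: 0.0858
gripper_force: 0.0
clock: 1.1
tcp_pos: [0.4604, 0.2265, 0.1917]
orientation: [-0.603, -3.083, 0.0]
contact_force: [0.2, 0.5, 1.1]
grip_width: 0.0852
gripper_force: 0.0
tcp [0.4604 0.2265 0.1917] yawy 67.85 shift cm [-19.33 -49.19   0.17] turn [-0.    -0.    -0.614] F [0.2 0.5 1.1] q [-0.74  0.21  0.19  1.95 -0.05  0.99  0.65] t 1.1 w 0.0852
```

```bash

python3 -m crank '[[[-1.6,-4.1,0],[0,0,0]],[[-1.6,-4.1,0],[0,0,0]],[[-1.6,-4.1,0],[0,0,0]],[[-1.6,-4.1,0],[0,0,0]],[[-1.6,-4.1,0],[0,0,0]]]' >/dev/null
python3 -m crank '[[[-1.6,-4.1,0],[0,0,0]],[[-1.6,-4.1,0],[0,0,0]],[[-1.6,-4.1,0],[0,0,0]],[[-1.6,-4.1,0],[0,0,0]],[[-1.6,-4.1,0],[0,0,0]]]' >/dev/null
python3 -m crank '[[[0,0,0],[0,0,-0.123]],[[0,0,0],[0,0,-0.123]],[[0,0,0],[0,0,-0.123]],[[0,0,0],[0,0,-0.123]],[[0,0,0],[0,0,-0.123]]]' >/dev/null
python3 -m crank '[[[0,0,0],[0,0,0]],[[0,0,0],[0,0,0]],[[0,0,0],[0,0,0]]]' >/dev/null
python3 to.py 0.454 -0.302 0.19 103
python3 - <<'E'
from h import *
o=monitor.get_obs();p,_=optics.grab_frame("wrist");p=p[:,:,::-1].copy();cv2.imwrite("pics/w1.png",p)
p2,_=optics.grab_frame("side");cv2.imwrite("pics/side1.png",p2[:,:,::-1])
hsv=cv2.cvtColor(p,cv2.COLOR_BGR2HSV);H,S,V=cv2.split(hsv);c=cam("wrist",o)
k=big((H<14)&(S>130));print(rect(cast(c,k,.006)),k.min(0),k.max(0))
kn=((H<6)|(H>172))&(S>140);k=big(kn);print("knob px",k.min(0),k.max(0),rect(cast(c,k,.047)))
E
```

```text
tcp [ 0.4535 -0.2117  0.1917] yawy 102.94 shift cm [ 1.97 -8.81  0.17] turn [ 0.    -0.    -0.001] F [-0.7 -0.6  0.1] q [-0.07  0.19  0.44  1.99 -0.1   0.98  2.21] t 2.9 w 0.0851
(array([ 475.2, -303.4]), array([78.7, 48.5]), 5.27) [234 143] [273 200]
knob px [241 151] [260 174] (array([ 455.1, -298.8]), array([26.8, 22.1]), 12.91)
```

View pics/w1.png

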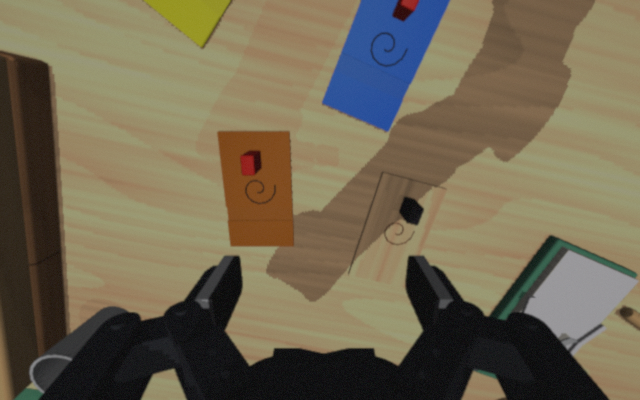

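The wrist view shows the amber plate at columns 218-294, rows 131-246, with the knob at (250,162) and its groove toward the bottom, which is away from the robot. The blank is at (398,225). I'll tighten the colour masks.

```bash
python3 - <<'E'
from h import *
o=monitor.get_obs();p=cv2.imread("pics/w1.png");c=cam("wrist",o)
hsv=cv2.cvtColor(p,cv2.COLOR_BGR2HSV);H,S,V=cv2.split(hsv)
for u,v in((225,180),(280,140),(246,162),(255,160),(205,180),(250,240)):print((u,v),hsv[v,u],end=' ')
m=np.zeros_like(H);m[120:256,208:304]=1
pl=((S>150)&((H<20)|(H>170))&(m>0)); k=big(pl);R=rect(cast(c,k,.007));print("plate",R)
q=cv2.boxPoints(cv2.minAreaRect(k.astype(np.float32)));print(q.round().tolist())
top=((H<5)|(H>173))&(S>150)&(m>0); k=big(top);print("knob",k.min(0),k.max(0),V[top].min(),V[top].max())
t2=top&(V>150);k=big(t2);print("knob top",len(k),k.min(0),k.max(0),rect(cast(c,k,.047)))
a=np.radians(R[2]);print("knob from plate +-",R[0]-45*np.array([np.cos(a),np.sin(a)]))
# expected projection of knob top for the plate estimate
X=np.r_[R[0]-45*np.array([np.cos(a),np.sin(a)])*np.sign(np.cos(a)),47]/1000;print(proj(c,X))
E
```

```text
(225, 180) [ 14 193 128] (280, 140) [ 14 199 128] (246, 162) [  1 196 148] (255, 160) [  0 201  47] (205, 180) [ 28  64 156] (250, 240) [ 14 198 125] plate (array([ 502.6, -291.5]), array([157.8,  89.5]), 13.24)
[[218.0, 132.0], [289.0, 129.0], [293.0, 245.0], [223.0, 248.0]]
knob [241 152] [259 174] 42 150Traceback (most recent call last):
  File "<stdin>", line 9, in <module>
  File "h.py", line 19, in big
    return max(cs,key=cv2.contourArea).reshape(-1,2)
           ~~~^^^^^^^^^^^^^^^^^^^^^^^^
ValueError: max() iterable argument is empty
```

```bash
python3 - <<'E'
from h import *
o=monitor.get_obs();p=cv2.imread("pics/w1.png");c=cam("wrist",o)
hsv=cv2.cvtColor(p,cv2.COLOR_BGR2HSV);H,S,V=cv2.split(hsv)
m=np.zeros_like(H);m[120:256,208:304]=1
k=big(((H<5)|(H>173))&(S>150)&(m>0)&(V>110));print(k.min(0),k.max(0),rect(cast(c,k,.047)))
E
python3 to.py 0.4588 -0.3018 0.10 103.24
```

```text
[241 155] [254 174] (array([ 458.3, -301.9]), array([22.3, 14.2]), 13.21)
tcp [ 0.4536 -0.2117  0.1917] yawy 102.99 shift cm [ 1.51 -8.9   9.17] turn [ 0.    -0.    -0.004] F [-0.2  0.1  0.9] q [-0.07  0.19  0.44  1.99 -0.1   0.98  2.21] t 3.0 w 0.0852
```

Both estimates of the knob agree to 0.5 mm, and the 22x14 mm top matches the stated size. Moving over it and descending.

```bash

python3 -m crank '[[[0.4,-2.2,1.8],[0,0,-0.004]],[[0.4,-2.2,1.8],[0,0,0]],[[0.4,-2.2,1.8],[0,0,0]],[[0.35,-2.3,1.8],[0,0,0]],[[0,0,1.8],[0,0,0]]]' 8.54 >/dev/null
python3 -m crank '[[[0,0,0],[0,0,0]],[[0,0,0],[0,0,0]]]' >/dev/null
python3 to.py 0.4588 -0.3018 0.018 103.24
```

```text
tcp [ 0.4589 -0.3016  0.1019] yawy 103.3 shift cm [ 0.01 -0.02  8.39] turn [ 0.001 -0.001  0.001] F [-0.1 -0.6  0.3] q [ 0.12  0.4   0.43  1.97 -0.23  0.82  2.49] t 3.7 w 0.0852
```

```bash

python3 -m crank '[[[0,0,2.5],[0,0,0]],[[0,0,2.5],[0,0,0]],[[0,0,2.0],[0,0,0]],[[0,0,1.4],[0,0,0]],[[0,0,0],[0,0,0]]]' >/dev/null
python3 -m crank '[[[0,0,0],[0,0,0]],[[0,0,0],[0,0,0]],[[0,0,0],[0,0,0]],[[0,0,0],[0,0,0]],[[0,0,0],[0,0,0]]]' 0 100
python3 -m crank '[[[0,0,0],[0,0,0]],[[0,0,0],[0,0,0]],[[0,0,0],[0,0,0]]]'
python3 to.py 0.4588 -0.3018 0.12 103.24
```

```text
clock: 4.7
tcp_pos: [0.4592, -0.302, 0.0182]
orientation: [-0.364, 3.12, -0.0]
contact_force: [-0.1, 0.2, 0.2]
grip_width: 0.0123
gripper_force: 0.0
clock: 5.0
tcp_pos: [0.4589, -0.302, 0.0178]
orientation: [0.364, -3.12, -0.0]
contact_force: [0.1, 0.1, -1.4]
grip_width: 0.0
gripper_force: 0.0
tcp [ 0.4589 -0.302   0.0178] yawy 103.3 shift cm [ 1.000e-02  2.000e-02 -1.022e+01] turn [ 0.    -0.     0.001] F [ 0.1  0.1 -1.4] q [ 0.18  0.53  0.37  2.01 -0.31  0.65  2.55] t 5.0 w 0.0
```

The fingers closed to zero width, so the knob is not between them. I'll look.

```bash
python3 - <<'E'
from h import *
a=optics.grab_frame("wrist")[0][:,:,::-1];b=optics.grab_frame("scene")[0][:,:,::-1];s=optics.grab_frame("side")[0][:,:,::-1]
sc=cv2.resize(b[140:260,180:380],(480,288),interpolation=2);si=cv2.resize(s[60:260,260:500],(320,267))
im=np.zeros((600,800,3),np.uint8);im[:288,:480]=sc;im[:267,480:]=si;im[290:600,:496]=cv2.resize(a,(496,310));cv2.imwrite("pics/chk1.png",im);cv2.imwrite("pics/w2.png",a)
E
```

```text
(no output)
```

View pics/chk1.png

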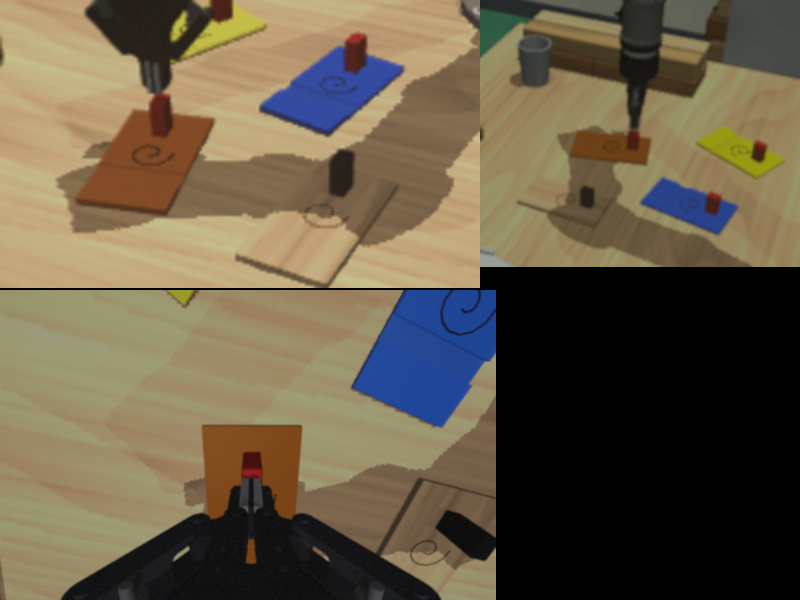

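```bash
python3 - <<'E'
from h import *
o=monitor.get_obs();print(o["tcp_pos"],Rt.from_rotvec(o["orientation"]).as_matrix().round(3)[:,2])
for z in(.018,.047,.06):
  X=[.459,-.302,z]
  for n in("scene","side","wrist"):
    u=proj(cam(n,o),X)[0]; sc={"scene":lambda u:((u[0]-180)*2.4,(u[1]-140)*2.4),"side":lambda u:((u[0]-260)*1.333+480,(u[1]-60)*1.333),"wrist":lambda u:(u[0]*.775,u[1]*.775+290)}[n](u)
    print(z,n,np.round(sc,0),end=' ')
  print()
p,d=optics.grab_frame("side")
u=proj(cam("side"),[.459,-.302,.06])[0].astype(int);print(u)
K,D,R,t=cam("side")
for dv in(-30,-20,-12,-6,0,4,8,12):
  z=d[u[1]+dv,u[0]]; q=cv2.undistortPoints(np.array([[[float(u[0]),float(u[1]+dv)]]]),K,D)[0,0]; print(dv,(R.T@(z*np.r_[q,1]-t)).round(3))
E
```

```text
[ 0.45888726 -0.30192672  0.01774691] [-0.  0. -1.]
0.018 scene [160. 123.] 0.018 side [632. 142.] 0.018 wrist [252. 467.] 
0.047 scene [158.  99.] 0.047 side [633. 130.] 0.047 wrist [252. 482.] 
0.06 scene [156.  88.] 0.06 side [634. 125.] 0.06 wrist [252. 491.] 
[375 153]
-30 [ 0.454 -0.263  0.177]
-20 [ 0.448 -0.25   0.156]
-12 [ 0.446 -0.25   0.133]
-6 [ 0.457 -0.29   0.089]
0 [ 0.455 -0.288  0.071]
4 [ 0.462 -0.311  0.043]
8 [ 0.454 -0.289  0.045]
12 [ 0.455 -0.294  0.028]
```

```bash
python3 - <<'E'
from h import *
o=monitor.get_obs();p,d=optics.grab_frame("wrist");p=p[:,:,::-1].copy();c=cam("wrist",o);K,D,R,t=c
hsv=cv2.cvtColor(p,cv2.COLOR_BGR2HSV);H,S,V=cv2.split(hsv)
def pt(u,v):
  q=cv2.undistortPoints(np.array([[[float(u),float(v)]]]),K,D)[0,0];return (R.T@(d[v,u]*np.r_[q,1]-t)).round(4)
print("table",pt(150,150),pt(420,60),"plate",pt(290,200),"knob",pt(326,237),pt(326,242),pt(320,242))
for v in (180,200,220): 
  r=np.where((S[v]>150)&((H[v]<20)|(H[v]>170)))[0];r=r[(r>240)&(r<420)];e=cast(c,[[r.min(),v],[r.max(),v]],.007);print(v,r.min(),r.max(),np.linalg.norm(e[0]-e[1]))
for v in range(225,330,6): print(v,pt(318,v),hsv[v,318],hsv[v,326])
E
```

```text
table [ 0.4364 -0.4312  0.0014] [ 0.34   -0.2683  0.0008] plate [ 0.4479 -0.3299  0.0075] knob [ 0.4519 -0.303   0.0467] [ 0.4543 -0.3025  0.0483] [ 0.4553 -0.3059  0.0479]
180 261 388 0.08834018101969686
200 262 387 0.08897367182871023
220 264 385 0.08817585934435707
225 [ 0.4487 -0.3088  0.0389] [179 196  69] [  2 191  72]
231 [ 0.4488 -0.3086  0.0476] [  1 202 124] [  1 213 122]
237 [ 0.4522 -0.3078  0.0482] [  1 199 147] [  1 210 129]
243 [ 0.4562 -0.3069  0.0478] [179  87  73] [179 143  57]
249 [ 0.4488 -0.3082  0.0693] [100  12  65] [128  29  35]
255 [ 0.449  -0.308   0.0751] [ 0  0 63] [140  31  25]
261 [ 0.4487 -0.308   0.0813] [120   8  67] [90 18 28]
267 [ 0.4491 -0.3078  0.0859] [120   8  62] [90 10 26]
273 [ 0.4491 -0.3078  0.0908] [130  14  53] [30 28 18]
279 [ 0.4489 -0.3077  0.0956] [90  3 74] [ 0  9 28]
285 [ 0.4521 -0.307   0.0952] [100  13  58] [150   8  32]
291 [ 0.4483 -0.3077  0.1046] [90 13 20] [170  29  26]
297 [ 0.4504 -0.3072  0.1055] [120  45  17] [81 78 23]
303 [ 0.4536 -0.3064  0.1049] [130  36  21] [30 20 26]
309 [ 0.4547 -0.3062  0.107 ] [150  43  18] [135  17  30]
315 [ 0.459  -0.3052  0.1052] [135  24  21] [110  35  22]
321 [ 0.4625 -0.3044  0.1045] [90 30 17] [ 11 167  75]
327 [ 0.4649 -0.3039  0.1051] [ 4 66 27] [ 14 205 122]
```

Three views agree that the arm pose is right but the closed fingertips sit at about z = 0.06, just above the knob. The physical tips therefore end roughly 45 mm short of the reported TCP. I'll open and measure the tip height.

```bash
python3 -m crank '[[[0,0,0],[0,0,0]],[[0,0,0],[0,0,0]],[[0,0,0],[0,0,0]],[[0,0,0],[0,0,0]],[[0,0,0],[0,0,0]]]' 5 
python3 - <<'E'
from h import *
o=monitor.get_obs();p,d=optics.grab_frame("wrist");p=p[:,:,::-1].copy();c=cam("wrist",o);K,D,R,t=c
def cloud(c,d):
  K,D,R,t=c;v,u=np.indices(d.shape);q=cv2.undistortPoints(np.c_[u.ravel(),v.ravel()].astype(float).reshape(-1,1,2),K,D).reshape(-1,2)
  z=d.ravel();return (np.c_[q*z[:,None],z]-t)@R,z>0
T=Rt.from_rotvec(o["orientation"]).as_matrix()
for n in("wrist","side","scene"):
  if n!="wrist": d=optics.grab_frame(n)[1]
  X,ok=cloud(cam(n,o),d); Y=(X-o["tcp_pos"])@T
  m=ok&(abs(Y[:,0])<.014)&(abs(Y[:,1])>.018)&(abs(Y[:,1])<.06)&(X[:,2]>.012)&(X[:,2]<.12)
  h,e=np.histogram(X[m,2],np.arange(.012,.122,.005));print(n,dict(zip((e[:-1]*1000).round().astype(int).tolist(),h.tolist())))
  cv2.imwrite("pics/w3.png",p)
E
```

```text
clock: 5.75
tcp_pos: [0.4589, -0.3019, 0.0178]
orientation: [-0.364, 3.12, 0.0]
contact_force: [0.3, -0.8, -0.2]
grip_width: 0.0503
gripper_force: 0.0
wrist {12: 0, 17: 0, 22: 0, 27: 0, 32: 0, 37: 0, 42: 0, 47: 0, 52: 0, 57: 15, 62: 165, 67: 318, 72: 386, 77: 443, 82: 470, 87: 514, 92: 466, 97: 739, 102: 668, 107: 1356, 112: 3882}
side {12: 0, 17: 0, 22: 0, 27: 0, 32: 0, 37: 0, 42: 0, 47: 0, 52: 0, 57: 4, 62: 14, 67: 10, 72: 15, 77: 14, 82: 15, 87: 10, 92: 6, 97: 0, 102: 4, 107: 15, 112: 24}
scene {12: 0, 17: 0, 22: 0, 27: 0, 32: 0, 37: 0, 42: 0, 47: 0, 52: 0, 57: 1, 62: 13, 67: 22, 72: 31, 77: 27, 82: 28, 87: 31, 92: 32, 97: 22, 102: 29, 107: 54, 112: 84}
```

Tips end at z≈0.058 here, so I lower about 4 cm more, watching the force.

```bash
python3 -m crank '[[[0,0,1],[0,0,0]],[[0,0,1],[0,0,0]],[[0,0,0],[0,0,0]]]' 
python3 -m crank '[[[0,0,0.7],[0,0,0]],[[0,0,0.7],[0,0,0]],[[0,0,0.5],[0,0,0]],[[0,0,0],[0,0,0]]]' 
python3 -m crank '[[[0,0,0],[0,0,0]],[[0,0,0],[0,0,0]],[[0,0,0],[0,0,0]],[[0,0,0],[0,0,0]],[[0,0,0],[0,0,0]]]' 0 100
```

```text
clock: 6.2
tcp_pos: [0.4577, -0.3011, -0.004]
orientation: [0.364, -3.118, -0.003]
contact_force: [-0.4, -0.7, -0.0]
grip_width: 0.0499
gripper_force: 0.0
clock: 6.6
tcp_pos: [0.4584, -0.3016, -0.0221]
orientation: [0.364, -3.119, -0.001]
contact_force: [-0.3, 0.3, -0.2]
grip_width: 0.0501
gripper_force: 0.0
clock: 7.1
tcp_pos: [0.4592, -0.3021, -0.0207]
orientation: [-0.364, 3.12, -0.0]
contact_force: [-1.1, 0.4, 6.1]
grip_width: 0.014
gripper_force: 98.1
```

Gripped, with 98 N on the knob. Now I lift, check the hold, and re-measure the stand from the scene and side views.

```bash
python3 -m crank '[[[0,0,0],[0,0,0]],[[0,0,-1],[0,0,0]],[[0,0,-3],[0,0,0]],[[0,0,-4],[0,0,0]],[[0,0,-4],[0,0,0]]]'
python3 -m crank '[[[0,0,0],[0,0,0]],[[0,0,0],[0,0,0]]]'
python3 - <<'E'
from h import *
ims=[]
for n in("scene","side"):
  p=optics.grab_frame(n)[0][:,:,::-1].copy();cv2.imwrite(f"pics/{n}4.png",p);ims.append(cv2.resize(p,(400,250)))
w=optics.grab_frame("wrist")[0][:,:,::-1];cv2.imwrite("pics/w4.png",w)
s=cv2.imread("pics/side4.png");u=proj(cam("side"),[.6,.17,.03])[0].astype(int);print(u)
cr=s[max(u[1]-110,0):u[1]+110,max(u[0]-140,0):u[0]+140];cv2.imwrite("pics/chk4.png",cv2.vconcat([cv2.hconcat(ims),cv2.hconcat([cv2.resize(w,(400,250)),cv2.resize(cr,(400,250))])]));print(cr.shape,max(u[1]-110,0),max(u[0]-140,0))
E
```

```text
clock: 7.6
tcp_pos: [0.458, -0.3016, 0.1]
orientation: [0.363, -3.119, -0.001]
contact_force: [0.2, -0.4, -2.5]
grip_width: 0.0143
gripper_force: 97.7
clock: 7.8
tcp_pos: [0.4593, -0.3019, 0.0997]
orientation: [-0.364, 3.119, -0.001]
contact_force: [-0.9, 0.2, -2.9]
grip_width: 0.0145
gripper_force: 97.8
[240 260]
(220, 280, 3) 150 100
```

View pics/chk4.png

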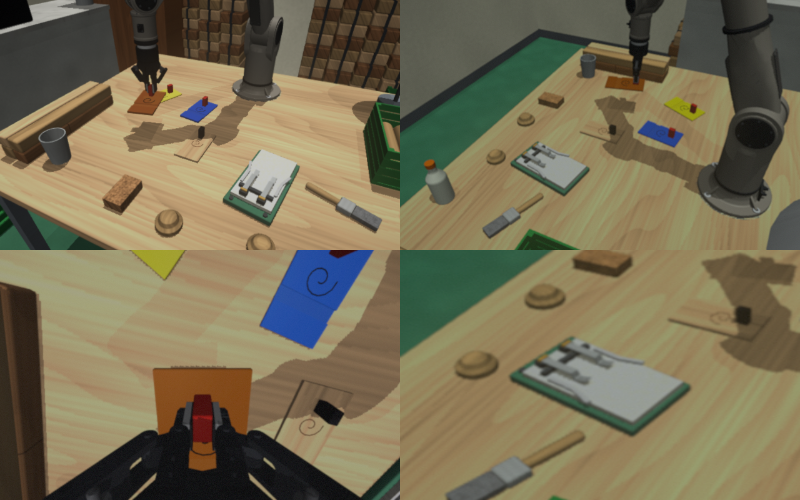

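The template is held clear of the table (scene, about (150,103) in the composite), and the side view shows the stand unobstructed at about (240,260). Now measuring the bed corners in both views and the tilt of the held plate.

```bash
python3 - <<'E'
from h import *
o=monitor.get_obs()
def lineint(a,b): # lines as (vx,vy,x,y)
  A=np.array([[a[0],-b[0]],[a[1],-b[1]]]);s=np.linalg.solve(A,[b[2]-a[2],b[3]-a[3]]);return np.array([a[2]+s[0]*a[0],a[3]+s[0]*a[1]])
for n,cx in(("scene",(595,170)),("side",(595,170))):
  p=cv2.imread(f"pics/{n}4.png");c=cam(n);H,S,V=cv2.split(cv2.cvtColor(p,cv2.COLOR_BGR2HSV))
  u=proj(c,[.6,.17,.03])[0].astype(int);m=np.zeros_like(H);m[u[1]-75:u[1]+75,u[0]-95:u[0]+95]=1
  wh=((S<45)&(V>120)&(m>0));wh=cv2.morphologyEx(wh.astype(np.uint8),cv2.MORPH_OPEN,np.ones((2,2)))
  k=big(wh);W=cast(c,cv2.convexHull(k).reshape(-1,2)+0.0,.03)
  print(n,"white",rect(W))
  for nm,z,msk in(("foot",.018,(H>55)&(H<95)&(S>60)&(m>0)),):
    k=np.argwhere(msk)[:,::-1];print(nm,rect(cast(c,cv2.convexHull(k.astype(np.int32)).reshape(-1,2),z)))
  # bed edge lines in world: contour points in bed-aligned frame
  W=cast(c,k*0+0,.03) if 0 else cast(c,big(wh),.03)
  a=np.radians(-10.3);R2=np.array([[np.cos(a),np.sin(a)],[-np.sin(a),np.cos(a)]]);Q=(W[:,:2]-[.6,.17])@R2.T*1000
  for lab,sel,ax in(("back",(Q[:,0]<-85)&(abs(Q[:,1])<45),0),("left",(Q[:,1]>45)&(Q[:,0]<-30)&(Q[:,0]>-90),1),("right",(Q[:,1]<-45)&(Q[:,0]<-30)&(Q[:,0]>-90),1),("front",(Q[:,0]>95)&(abs(Q[:,1])<50),0)):
    P=Q[sel]
    if len(P)>3:
      f=np.polyfit(P[:,1-ax],P[:,ax],1);print(" ",lab,len(P),"pos at 0:",f[1].round(1),"slope deg",np.degrees(np.arctan(f[0])).round(2),"resid",np.std(P[:,ax]-np.polyval(f,P[:,1-ax])).round(2))
  d=optics.grab_frame(n)[1] if n=="scene" else None
  if d is not None:
    K,D,R,t=c;u=proj(c,[.5,-.29,.125])[0].astype(int);mm=np.zeros_like(H);mm[u[1]-45:u[1]+45,u[0]-45:u[0]+45]=1
    ys,xs=np.where((H>8)&(H<20)&(S>150)&(mm>0)&(d>0));q=cv2.undistortPoints(np.c_[xs,ys].astype(float).reshape(-1,1,2),K,D).reshape(-1,2);z=d[ys,xs]
    X=(np.c_[q*z[:,None],z]-t)@R;X=X[(X[:,2]>.09)&(X[:,2]<.16)];T=Rt.from_rotvec(o["orientation"]).as_matrix();Y=(X-o["tcp_pos"])@T
    f=np.linalg.lstsq(np.c_[Y[:,:2],np.ones(len(Y))],Y[:,2],rcond=None)[0];res=Y[:,2]-np.c_[Y[:,:2],np.ones(len(Y))]@f
    print("plate",len(X),"slopes deg",np.degrees(f[:2]).round(2),"top at tcp z",f[2].round(4),res.std())
E
```

```text
scene white (array([600.8, 170.4]), array([220.1, 132.1]), 169.35)
foot (array([612. , 167.6]), array([250., 138.]), 169.63)
  back 43 pos at 0: -107.9 slope deg 0.09 resid 0.84
  left 21 pos at 0: 65.5 slope deg 3.24 resid 1.27
  right 19 pos at 0: -63.4 slope deg -4.86 resid 1.73
  front 55 pos at 0: 110.2 slope deg 0.38 resid 0.47
plate 1371 slopes deg [-0.56 -0.07] top at tcp z -0.0287 0.0019938418743040247
side white (array([595.1, 175.3]), array([218.8, 121.8]), 169.44)
foot (array([734.3, 139.2]), array([532.8, 157.1]), 164.48)
  back 26 pos at 0: -115.2 slope deg 0.26 resid 0.0
  left 23 pos at 0: 61.7 slope deg -0.62 resid 0.86
  right 21 pos at 0: -54.7 slope deg 0.07 resid 0.94
  front 19 pos at 0: 100.0 slope deg 1.14 resid 2.26
```

The two fixed cameras disagree by a few mm, so I'll carry the plate beside the stand and measure it with the wrist camera, which proved accurate to about 0.5 mm on the knob.

```bash
python3 -m crank '[[[0,0,-2],[0,0,0.083]],[[0,0,-2],[0,0,0.083]],[[0,0,-2],[0,0,0.083]],[[0,0,-2],[0,0,0.083]],[[0,0,-2],[0,0,0.08]]]' >/dev/null
python3 -m crank '[[[0,0,0],[0,0,0]]]' >/dev/null; python3 to.py 0.53 -0.01 0.2 79.7
```

```text
tcp [ 0.4599 -0.3027  0.2   ] yawy 79.65 shift cm [-1.630e+00  3.005e+01 -2.000e-02] turn [-0.001  0.003 -0.001] F [ 0.1  0.4 -1.9] q [-0.01  0.29  0.59  1.88 -0.19  1.02  2.05] t 8.6 w 0.0141
```

```bash
python3 -m crank '[[[-0.2,2,0],[0,0,0]],[[-0.2,3,0],[0,0,0]],[[-0.2,4,0],[0,0,0]],[[-0.2,4,0],[0,0,0]],[[-0.2,4,0],[0,0,0]]]' >/dev/null
python3 -m crank '[[[-0.2,4,0],[0,0,0]],[[-0.2,4,0],[0,0,0]],[[-0.2,3,0],[0,0,0]],[[-0.2,2,0],[0,0,0]],[[0,0,0],[0,0,0]]]' >/dev/null
python3 -m crank '[[[0,0,0],[0,0,0]],[[0,0,0],[0,0,0]],[[0,0,0],[0,0,0]]]' >/dev/null; python3 to.py 0.53 -0.01 0.2 79.7
python3 - <<'E'
from h import *
o=monitor.get_obs();p=optics.grab_frame("wrist")[0][:,:,::-1].copy();cv2.imwrite("pics/w5.png",p);c=cam("wrist",o)
H,S,V=cv2.split(cv2.cvtColor(p,cv2.COLOR_BGR2HSV))
wh=cv2.morphologyEx(((S<45)&(V>120)).astype(np.uint8),cv2.MORPH_OPEN,np.ones((2,2)));k=big(wh);print(k.min(0),k.max(0),rect(cast(c,k,.03)))
k=big((H>55)&(H<95)&(S>60));print(k.min(0),k.max(0),rect(cast(c,k,.018)))
E
```

```text
tcp [ 0.5298 -0.0114  0.1984] yawy 79.6 shift cm [ 0.    0.14 -0.16] turn [-0.001 -0.001 -0.002] F [-0.8  0.1 -2.8] q [-0.47  0.24  0.44  1.92 -0.12  1.01  1.42] t 9.9 w 0.0145
[418 112] [539 275] (array([601.6, 173.6]), array([220.2, 135.1]), 169.62)
[541 359] [639 399] (array([973.4, 364.3]), array([167.1,  94.1]), 89.98)
```

View pics/w5.png

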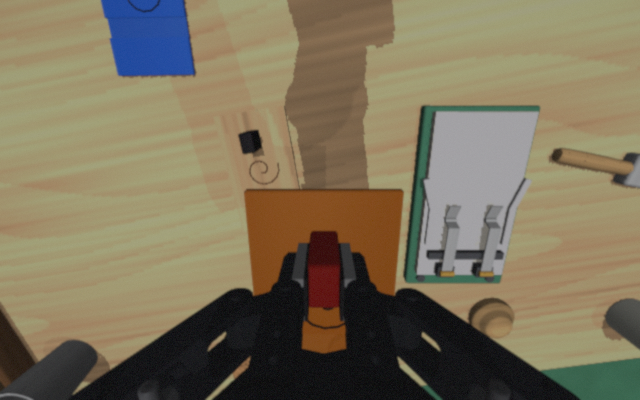

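The wrist view shows the whole stand: bed at columns 418-538, rows 112-277, with clips at (450,240) and (489,240), opening upward toward the robot. The blank is at (258,155), clear of my path. I'll fit the bed and foot edges.

```bash
python3 - <<'E'
from h import *
o=monitor.get_obs();p=cv2.imread("pics/w5.png");c=cam("wrist",o)
H,S,V=cv2.split(cv2.cvtColor(p,cv2.COLOR_BGR2HSV))
wh=(S<50)&(V>115);wh[:,:400]=0;wh[:,560:]=0
a=np.radians(-10.3);R2=np.array([[np.cos(a),np.sin(a)],[-np.sin(a),np.cos(a)]])
def fit(uv,z,ax,nm):
  Q=(cast(c,np.array(uv,float),z)[:,:2]-[.6,.17])@R2.T*1000
  f=np.polyfit(Q[:,1-ax],Q[:,ax],1);r=Q[:,ax]-np.polyval(f,Q[:,1-ax]);ok=abs(r)<2*np.std(r)+.3;f=np.polyfit(Q[ok,1-ax],Q[ok,ax],1)
  print(nm,f[1].round(2),"deg",np.degrees(np.arctan(f[0])).round(2),"sd",np.std(r[ok]).round(2))
L=[];Rr=[]
for v in range(118,172,2):
  r=np.where(wh[v])[0];L.append((r.min()-.5,v));Rr.append((r.max()+.5,v))
fit(L,.03,1,"bed -y");fit(Rr,.03,1,"bed +y")
B=[];F=[]
for u in range(440,530,3):
  r=np.where(wh[:,u])[0];r=r[r<170];B.append((u,r.min()-.5))
for u in list(range(422,436,2))+list(range(458,476,2)):
  r=np.where(wh[200:300,u])[0]+200;F.append((u,r.max()+.5))
fit(B,.03,0,"bed back");fit(F,.03,0,"bed front")
g=(H>55)&(H<100)&(S>70);g[:,:395]=0;g[:,550:]=0;g[300:]=0
B=[(u,np.where(g[:,u])[0].min()-.5) for u in range(425,535,3) if g[:,u].any()];fit(B,.018,0,"foot back")
L=[(np.where(g[v])[0].min()-.5,v) for v in range(115,265,4)];fit(L,.0,1,"foot -y bottom");fit(L,.018,1,"foot -y top")
F=[(u,np.where(g[:,u])[0].max()+.5) for u in range(415,500,3) if g[150:,u].any()];fit(F,.018,0,"foot front")
# clips: gold bases & tips, stop dark bar
gold=(H>14)&(H<28)&(S>140)&(V>120);gold[:,:400]=0;gold[:,520:]=0;gold[:260]=0;gold[290:]=0
n,l,s,ct=cv2.connectedComponentsWithStats(gold.astype(np.uint8));print(s[1:].tolist(),((cast(c,ct[1:],.042)[:,:2]-[.6,.17])@R2.T*1000).round(1).tolist())
E
```

```text
bed -y -61.05 deg -0.45 sd 0.33
bed +y 60.27 deg -0.08 sd 0.35
bed back -110.51 deg 0.24 sd 0.0
bed front 110.52 deg 0.07 sd 2.74
foot back -114.88 deg 0.24 sd 0.05
foot -y bottom -67.06 deg -0.21 sd 0.45
foot -y top -72.95 deg -0.21 sd 0.43
foot front 131.12 deg -2.46 sd 3.97
[[441, 272, 12, 4, 47], [480, 272, 13, 4, 38]] [[101.2, -24.2], [101.9, 29.1]]
```

Bed fit: yaw -10.5°, and the 120.8 x 221 mm size matches. The bed's home is at (0.590, 0.171), so the entry pose for the TCP is (0.457, 0.196), yaw 79.5°, with bed contact at TCP z≈0.009.

```bash
python3 to.py 0.4565 0.1963 0.10 79.47
```

```text
tcp [ 0.5299 -0.0112  0.1985] yawy 79.61 shift cm [10.96 19.09  9.85] turn [-0.    -0.     0.002] F [ 0.7 -0.2 -1.6] q [-0.47  0.24  0.44  1.92 -0.12  1.01  1.42] t 9.95 w 0.0146
```

```bash
python3 -m crank '[[[1.5,2.5,0],[0,0,0.002]],[[2,3.5,0],[0,0,0]],[[2,3.5,0],[0,0,0]],[[2,3.5,0],[0,0,0]],[[2,3.5,0],[0,0,0]]]' >/dev/null
python3 -m crank '[[[1.4,2.6,1],[0,0,0]],[[0,0,2.5],[0,0,0]],[[0,0,3],[0,0,0]],[[0,0,3],[0,0,0]],[[0,0,0],[0,0,0]]]' >/dev/null
python3 -m crank '[[[0,0,0],[0,0,0]],[[0,0,0],[0,0,0]]]' >/dev/null; python3 to.py 0.4565 0.1963 0.025 79.47
python3 - <<'E'
from h import *
o=monitor.get_obs();w=optics.grab_frame("wrist")[0][:,:,::-1];s=optics.grab_frame("scene")[0][:,:,::-1];d=optics.grab_frame("side")[0][:,:,::-1]
cv2.imwrite("pics/c6.png",cv2.vconcat([cv2.hconcat([cv2.resize(s[220:370,330:530],(400,300)),cv2.resize(d[170:350,120:360],(400,300))]),cv2.resize(w,(800,500))[80:380]]))
E
```

```text
tcp [0.4589 0.1978 0.1054] yawy 79.54 shift cm [ 0.23 -0.21  8.04] turn [0.002 0.002 0.001] F [ 0.   0.2 -1.8] q [-0.77  0.3   0.29  2.07 -0.12  0.78  0.98] t 11.15 w 0.0144
```

View pics/c6.png

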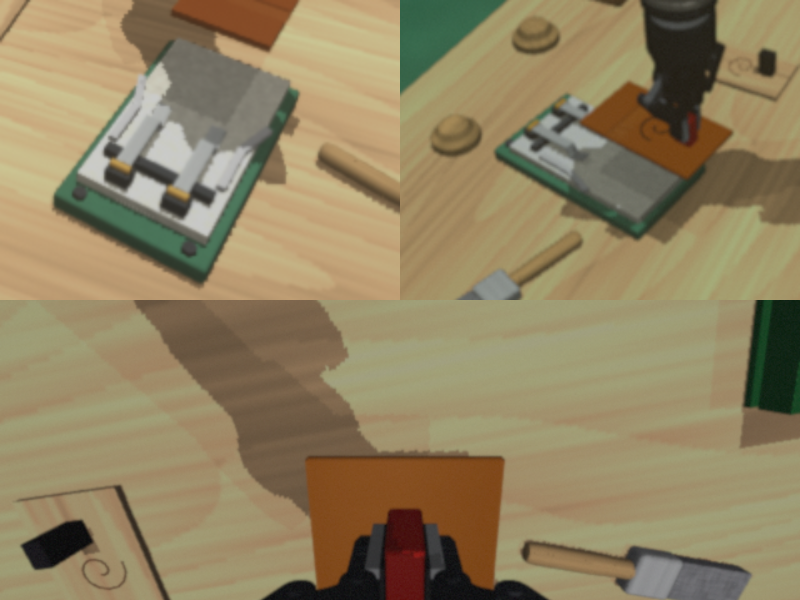

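The plate hovers over the entry, aligned with the stand, with the clips clear ahead. Descending.

```bash
python3 -m crank '[[[0.2,-0.2,2],[0.002,0.002,0.001]],[[0,0,2.5],[0,0,0]],[[0,0,2],[0,0,0]],[[0,0,1.5],[0,0,0]],[[0,0,0],[0,0,0]]]' >/dev/null
python3 -m crank '[[[0,0,0],[0,0,0]],[[0,0,0],[0,0,0]]]' >/dev/null; python3 to.py 0.4565 0.1963 0.011 79.47
python3 -m crank '[[[0,0,0.5],[0,0,0]],[[0,0,0.4],[0,0,0]],[[0,0,0],[0,0,0]],[[0,0,0],[0,0,0]]]' 
python3 to.py 0.4565 0.1963 0.009 79.47
```

```text
tcp [0.4561 0.1964 0.025 ] yawy 79.52 shift cm [-0.04  0.    1.4 ] turn [-0.    -0.     0.001] F [-0.8  0.9 -1.6] q [-0.73  0.44  0.25  2.12 -0.18  0.6   1.03] t 12.0 w 0.0143
clock: 12.4
tcp_pos: [0.455, 0.1958, 0.0147]
orientation: [-0.286, -3.126, 0.003]
contact_force: [-0.1, 0.6, -2.6]
grip_width: 0.0144
gripper_force: 98.0
tcp [0.455  0.1958 0.0147] yawy 79.53 shift cm [-0.14  0.08  0.57] turn [-0.002 -0.002  0.001] F [-0.1  0.6 -2.6] q [-0.73  0.45  0.24  2.13 -0.19  0.58  1.04] t 12.4 w 0.0144
```

```bash
for i in 1; do python3 -m crank '[[[0,0,0.2],[0,0,0]],[[0,0,0],[0,0,0]],[[0,0,0],[0,0,0]]]'; python3 -m crank '[[[0,0,0.2],[0,0,0]],[[0,0,0],[0,0,0]],[[0,0,0],[0,0,0]]]'; python3 -m crank '[[[0,0,0.1],[0,0,0]],[[0,0,0],[0,0,0]],[[0,0,0],[0,0,0]]]'; done | grep -E "tcp|contact"
```

```text
tcp_pos: [0.4551, 0.1958, 0.0128]
contact_force: [0.1, -0.3, -1.5]
tcp_pos: [0.455, 0.1958, 0.0107]
contact_force: [-1.2, 0.6, -2.6]
tcp_pos: [0.4551, 0.1959, 0.0098]
contact_force: [-0.5, -0.2, -2.1]
```

```bash
python3 to.py 0.4565 0.1963 0.009 79.47
```

```text
tcp [0.4551 0.1959 0.0098] yawy 79.53 shift cm [-0.13  0.07  0.08] turn [-0.002 -0.002  0.001] F [-0.5 -0.2 -2.1] q [-0.72  0.46  0.23  2.13 -0.19  0.57  1.04] t 13.3 w 0.0144
```

```bash
for i in 1; do python3 -m crank '[[[0,0,0.1],[0,0,0]],[[0,0,0],[0,0,0]],[[0,0,0],[0,0,0]]]'; python3 -m crank '[[[0,0,0.1],[0,0,0]],[[0,0,0],[0,0,0]],[[0,0,0],[0,0,0]]]';  done | grep -E "tcp|contact"
```

```text
tcp_pos: [0.4552, 0.1959, 0.0092]
contact_force: [-2.5, -0.6, 4.8]
tcp_pos: [0.4551, 0.196, 0.009]
contact_force: [-6.0, -2.1, 17.3]
```

Contact at z≈0.0093, as predicted, but the last mm pressed at about 19 N. I'll ease up 1.2 mm, then slide gently (tool -x is the sliding direction).

```bash
for i in 1; do python3 -m crank '[[[0,0,-0.12],[0,0,0]],[[0,0,0],[0,0,0]]]'; python3 -m crank '[[[-0.3,0,0],[0,0,0]],[[-0.3,0,0],[0,0,0]],[[-0.3,0,0],[0,0,0]],[[0,0,0],[0,0,0]]]';  done | grep -E "tcp|contact"; python3 to.py 0.4565 0.1963 0.009 79.47
```

```text
tcp_pos: [0.4553, 0.196, 0.0092]
contact_force: [-1.7, -0.7, 3.9]
tcp_pos: [0.4647, 0.1946, 0.0092]
contact_force: [-0.9, 0.0, 4.6]
tcp [0.4647 0.1946 0.0092] yawy 79.53 shift cm [0.83 0.01 0.02] turn [-0.001 -0.001  0.001] F [-0.9  0.   4.6] q [-0.71  0.47  0.23  2.11 -0.2   0.58  1.05] t 14.5 w 0.0145
```

```bash
cat > st.py <<'E'
from h import *
o=monitor.get_obs();a=np.radians(-10.53);u=np.array([np.cos(a),np.sin(a)]);n=np.array([-u[1],u[0]]);d=o["tcp_pos"][:2]-[.5463,.1795]
T=Rt.from_rotvec(o["orientation"]).as_matrix();f=o["contact_force"]
print("t",round(o["clock"],2),"s_mm",(d@u*1e3).round(2),"lat",(d@n*1e3).round(2),"z",(o["tcp_pos"][2]*1e3).round(2),"F along",(f[:2]@u).round(1),"lat",(f[:2]@n).round(1),"z",f[2].round(1),"My",o["moment"].round(2),"yaw",np.degrees(np.arctan2(T[1,1],T[0,1])).round(2)-79.47,"tilt",np.degrees(np.arccos(-T[2,2])).round(2))
E
python3 -m crank '[[[-0.4,0,0],[0,0,0]],[[-0.4,0,0],[0,0,0]],[[-0.4,0,0],[0,0,0]],[[-0.4,0,0],[0,0,0]],[[0,0,0],[0,0,0]]]' >/dev/null; python3 st.py
python3 -m crank '[[[-0.2,0,0],[0,0,0]],[[-0.2,0,0],[0,0,0]],[[0,0,0],[0,0,0]]]' >/dev/null; python3 st.py
```

```text
t 15.0 s_mm -66.91 lat -0.02 z 9.26 F along 0.1 lat 0.4 z 5.2 My [0.11 0.02 0.07] yaw 0.060000000000002274 tilt 0.08
t 15.3 s_mm -63.59 lat -0.06 z 9.24 F along -2.4 lat 0.2 z 7.3 My [0.17 0.23 0.1 ] yaw 0.0799999999999983 tilt 0.13
```

```bash

python3 -m crank '[[[-0.2,0,-0.03],[0,0,0]],[[-0.2,0,0],[0,0,0]],[[0,0,0],[0,0,0]]]' >/dev/null; python3 st.py
python3 -m crank '[[[-0.2,0,0],[0,0,0]],[[-0.2,0,0],[0,0,0]],[[0,0,0],[0,0,0]]]' >/dev/null; python3 st.py
python3 -m crank '[[[-0.2,0,0],[0,0,0]],[[-0.2,0,0],[0,0,0]],[[0,0,0],[0,0,0]]]' >/dev/null; python3 st.py
```

```text
t 15.6 s_mm -59.34 lat -0.34 z 9.27 F along -0.9 lat 0.9 z 4.7 My [0.25 0.04 0.11] yaw 0.060000000000002274 tilt 0.13
t 15.9 s_mm -56.46 lat -0.41 z 9.28 F along -5.1 lat -0.0 z 7.0 My [0.35 0.59 0.05] yaw 0.07000000000000739 tilt 0.23
t 16.2 s_mm -52.78 lat -0.37 z 9.28 F along -5.6 lat 0.2 z 8.4 My [0.31 0.75 0.08] yaw 0.0799999999999983 tilt 0.25
```

The push rose to 5 N at s≈-57 mm, just where the clips should engage. Continuing gently.

```bash

for i in 1; do python3 -m crank '[[[-0.2,0,-0.02],[0,0,0]],[[-0.2,0,0],[0,0,0]],[[0,0,0],[0,0,0]]]' >/dev/null; python3 st.py
python3 -m crank '[[[-0.2,0,0],[0,0,0]],[[-0.2,0,0],[0,0,0]],[[0,0,0],[0,0,0]]]' >/dev/null; python3 st.py
python3 -m crank '[[[-0.2,0,0],[0,0,0]],[[-0.2,0,0],[0,0,0]],[[0,0,0],[0,0,0]]]' >/dev/null; python3 st.py; done
```

```text
t 16.5 s_mm -49.16 lat -0.54 z 9.28 F along -5.3 lat 0.5 z 8.0 My [0.39 0.89 0.02] yaw 0.09000000000000341 tilt 0.3
t 16.8 s_mm -44.72 lat -0.47 z 9.29 F along -4.1 lat 0.5 z 5.9 My [0.35 0.64 0.05] yaw 0.09000000000000341 tilt 0.25
t 17.1 s_mm -40.42 lat -0.53 z 9.3 F along -4.7 lat -0.5 z 5.7 My [0.29 0.49 0.04] yaw 0.07000000000000739 tilt 0.23
```

```bash

python3 -m crank '[[[-0.2,0,0],[0,0,0]],[[-0.2,0,0],[0,0,0]],[[-0.2,0,0],[0,0,0]],[[0,0,0],[0,0,0]]]' >/dev/null; python3 st.py
python3 -m crank '[[[-0.2,0,0],[0,0,0]],[[-0.2,0,0],[0,0,0]],[[-0.2,0,0],[0,0,0]],[[0,0,0],[0,0,0]]]' >/dev/null; python3 st.py
python3 -m crank '[[[-0.2,0,0],[0,0,0]],[[-0.2,0,0],[0,0,0]],[[-0.2,0,0],[0,0,0]],[[0,0,0],[0,0,0]]]' >/dev/null; python3 st.py
python3 -m crank '[[[-0.2,0,0],[0,0,0]],[[-0.2,0,0],[0,0,0]],[[-0.2,0,0],[0,0,0]],[[0,0,0],[0,0,0]]]' >/dev/null; python3 st.py
```

```text
t 17.5 s_mm -34.4 lat -0.5 z 9.32 F along -3.2 lat 0.6 z 7.1 My [0.31 0.53 0.05] yaw 0.07000000000000739 tilt 0.23
t 17.9 s_mm -28.38 lat -0.5 z 9.32 F along -3.6 lat -0.9 z 6.3 My [0.27 0.5  0.04] yaw 0.07000000000000739 tilt 0.23
t 18.3 s_mm -22.41 lat -0.48 z 9.3 F along -4.3 lat 0.1 z 6.0 My [0.24 0.54 0.08] yaw 0.07000000000000739 tilt 0.23
t 18.7 s_mm -16.42 lat -0.43 z 9.3 F along -4.0 lat -0.2 z 6.5 My [0.29 0.53 0.04] yaw 0.07000000000000739 tilt 0.23
```

```bash

python3 -m crank '[[[-0.2,0,0],[0,0,0]],[[-0.2,0,0],[0,0,0]],[[0,0,0],[0,0,0]]]' >/dev/null; python3 st.py
python3 -m crank '[[[-0.2,0,0],[0,0,0]],[[0,0,0],[0,0,0]]]' >/dev/null; python3 st.py
python3 -m crank '[[[-0.2,0,0],[0,0,0]],[[0,0,0],[0,0,0]]]' >/dev/null; python3 st.py
python3 -m crank '[[[-0.15,0,0],[0,0,0]],[[0,0,0],[0,0,0]]]' >/dev/null; python3 st.py
python3 -m crank '[[[-0.1,0,0],[0,0,0]],[[0,0,0],[0,0,0]]]' >/dev/null; python3 st.py
```

```text
t 19.0 s_mm -12.4 lat -0.42 z 9.31 F along -4.0 lat 0.1 z 6.1 My [0.31 0.5  0.03] yaw 0.07000000000000739 tilt 0.23
t 19.2 s_mm -10.51 lat -0.4 z 9.29 F along -4.3 lat 0.1 z 7.3 My [0.26 0.6  0.07] yaw 0.07000000000000739 tilt 0.24
t 19.4 s_mm -8.52 lat -0.39 z 9.3 F along -4.5 lat 0.1 z 6.9 My [0.33 0.58 0.07] yaw 0.07000000000000739 tilt 0.23
t 19.6 s_mm -7.14 lat -0.4 z 9.3 F along -3.9 lat 0.2 z 6.5 My [0.33 0.62 0.03] yaw 0.07000000000000739 tilt 0.24
t 19.8 s_mm -6.05 lat -0.39 z 9.3 F along -4.4 lat 0.1 z 6.6 My [0.27 0.53 0.01] yaw 0.07000000000000739 tilt 0.23
```

```bash

for i in 1; do python3 -m crank '[[[-0.1,0,0],[0,0,0]],[[0,0,0],[0,0,0]]]' >/dev/null; python3 st.py
python3 -m crank '[[[-0.1,0,0],[0,0,0]],[[0,0,0],[0,0,0]]]' >/dev/null; python3 st.py
python3 -m crank '[[[-0.05,0,0],[0,0,0]],[[0,0,0],[0,0,0]]]' >/dev/null; python3 st.py
python3 -m crank '[[[-0.05,0,0],[0,0,0]],[[0,0,0],[0,0,0]]]' >/dev/null; python3 st.py; done
```

```text
t 20.0 s_mm -4.16 lat -0.41 z 9.32 F along 0.0 lat 0.5 z 3.9 My [ 0.21 -0.03  0.02] yaw 0.060000000000002274 tilt 0.15
t 20.2 s_mm -3.26 lat -0.49 z 9.3 F along -2.5 lat 0.0 z 4.9 My [0.3  0.25 0.02] yaw 0.04999999999999716 tilt 0.17
t 20.4 s_mm -3.24 lat -0.53 z 9.28 F along -3.7 lat 0.6 z 6.2 My [ 0.33  0.5  -0.04] yaw 0.04999999999999716 tilt 0.21
t 20.6 s_mm -2.88 lat -0.5 z 9.33 F along -4.6 lat -0.0 z 5.8 My [0.33 0.57 0.04] yaw 0.060000000000002274 tilt 0.22
```

At s≈-4.2 the push dropped from 4.4 N to 0 with a forward jump, which is the snap. I'll check both clips by eye.

```bash
python3 - <<'E'
from h import *
s=optics.grab_frame("scene")[0][:,:,::-1];d=optics.grab_frame("side")[0][:,:,::-1]
cv2.imwrite("pics/c7.png",cv2.vconcat([cv2.resize(s[235:345,360:500],(720,566),interpolation=2)[60:360],cv2.resize(d[195:295,165:315],(720,480),interpolation=2)[60:360]]))
cv2.imwrite("pics/s7.png",s);cv2.imwrite("pics/d7.png",d)
E
```

```text
(no output)
```

View pics/c7.png

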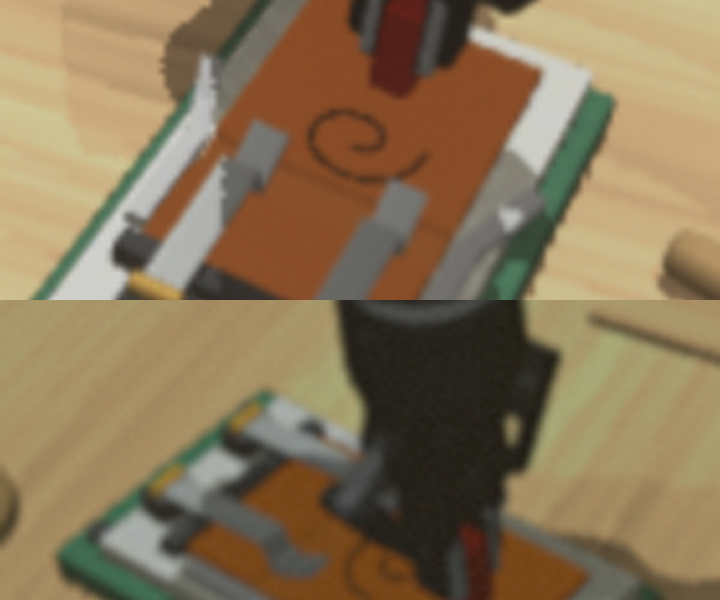

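The plate is fully under the guides and both clips lie alike over the groove, with noses just behind the spiral. I'll push lightly to confirm the stop, staying under 12 N.

```bash

for i in 1; do python3 -m crank '[[[-0.1,0,0],[0,0,0]],[[0,0,0],[0,0,0]]]' >/dev/null; python3 st.py
python3 -m crank '[[[-0.1,0,0],[0,0,0]],[[0,0,0],[0,0,0]]]' >/dev/null; python3 st.py; done
```

```text
t 20.9 s_mm -1.86 lat -0.52 z 9.28 F along -4.2 lat 1.4 z 7.2 My [0.31 0.58 0.01] yaw 0.07000000000000739 tilt 0.22
t 21.1 s_mm -0.9 lat -0.45 z 9.32 F along -4.0 lat -0.4 z 7.0 My [ 0.35  0.57 -0.01] yaw 0.07000000000000739 tilt 0.22
```

```bash

for i in 1; do python3 -m crank '[[[-0.05,0,0],[0,0,0]],[[0,0,0],[0,0,0]]]' >/dev/null; python3 st.py
python3 -m crank '[[[-0.05,0,0],[0,0,0]],[[0,0,0],[0,0,0]]]' >/dev/null; python3 st.py
python3 -m crank '[[[-0.05,0,0],[0,0,0]],[[0,0,0],[0,0,0]]]' >/dev/null; python3 st.py; done
```

```text
t 21.3 s_mm -0.94 lat -0.48 z 9.3 F along -5.4 lat -0.5 z 8.0 My [ 0.36  0.83 -0.02] yaw 0.07000000000000739 tilt 0.27
t 21.5 s_mm -0.97 lat -0.5 z 9.3 F along -7.3 lat -0.5 z 10.1 My [ 0.41  1.14 -0.06] yaw 0.07000000000000739 tilt 0.32
t 21.7 s_mm -1.0 lat -0.52 z 9.33 F along -9.7 lat -0.5 z 11.6 My [ 0.39  1.4  -0.03] yaw 0.0799999999999983 tilt 0.37
```

The rigid stop is met at s≈-0.9 mm with 9.7 N, about 3.5 mm past the snap. Relieve the push, open, lift away.

```bash
python3 -m crank '[[[0.15,0,-0.04],[0,0,0]],[[0,0,0],[0,0,0]]]' >/dev/null; python3 st.py
python3 -m crank '[[[0,0,0],[0,0,0]],[[0,0,0],[0,0,0]],[[0,0,0],[0,0,0]],[[0,0,0],[0,0,0]],[[0,0,0],[0,0,0]]]' 5 >/dev/null; python3 st.py
python3 -m crank '[[[0,0,-0.5],[0,0,0]],[[0,0,-1.5],[0,0,0]],[[0,0,-3],[0,0,0]],[[0,0,-4],[0,0,0]],[[0,0,-4],[0,0,0]]]'; python3 -m crank '[[[3,0,-1],[0,0,0]],[[4,0,0],[0,0,0]],[[3,0,0],[0,0,0]],[[0,0,0],[0,0,0]],[[0,0,0],[0,0,0]]]'
python3 - <<'E'
from h import *
o=monitor.get_obs();c=cam("wrist",o)
w,dw=optics.grab_frame("wrist");s,ds=optics.grab_frame("scene");w=w[:,:,::-1].copy();s=s[:,:,::-1]
d,_=optics.grab_frame("side");d=d[:,:,::-1]
im=np.zeros((600,800,3),np.uint8);im[:300,:400]=cv2.resize(s[235:340,360:500],(400,300),interpolation=2);im[:300,400:]=cv2.resize(d[190:298,165:309],(400,300),interpolation=2)
im[300:,:480]=cv2.resize(w,(480,300));cv2.imwrite("pics/end.png",im);cv2.imwrite("pics/w9.png",w)
# height profile of both clips in bed frame from wrist/scene depth
a=np.radians(-10.53);u=np.array([np.cos(a),np.sin(a)]);n=np.array([-u[1],u[0]])
for nm,cc,d in(("wrist",c,dw),("scene",cam("scene"),ds)):
  K,D,R,t=cc;v,x=np.indices(d.shape);q=cv2.undistortPoints(np.c_[x.ravel(),v.ravel()].astype(float).reshape(-1,1,2),K,D).reshape(-1,2);z=d.ravel()
  X=(np.c_[q*z[:,None],z]-t)@R;b=X[:,:2]-[.5901,.1714];bx,by=b@u*1e3,b@n*1e3
  for y0 in(26,-26,0):
    print(nm,y0,[(x0,round(float(np.median(X[k,2])*1e3-30),1)) for x0 in range(0,80,8) if (k:=(z>0)&(abs(by-y0)<4)&(abs(bx-x0)<4)).sum()>2])
E
```

```text
t 21.9 s_mm -0.9 lat -0.51 z 9.33 F along -4.0 lat 0.4 z 2.4 My [0.45 0.45 0.06] yaw 0.07000000000000739 tilt 0.21
t 22.4 s_mm -0.0 lat -0.66 z 9.7 F along 0.6 lat 0.1 z -0.1 My [ 0.04  0.04 -0.01] yaw 0.04000000000000625 tilt 0.16
clock: 22.9
tcp_pos: [0.5462, 0.179, 0.1421]
orientation: [-0.287, -3.126, 0.003]
contact_force: [1.1, 0.4, -0.5]
grip_width: 0.0498
gripper_force: 0.0
clock: 23.4
tcp_pos: [0.4483, 0.1978, 0.1512]
orientation: [-0.285, -3.128, 0.0]
contact_force: [0.5, -0.2, 0.0]
grip_width: 0.0503
gripper_force: 0.0
wrist 26 [(0, 7.4), (8, 7.4), (16, 8.4), (24, 11.0), (32, 8.5), (40, 16.1), (48, 20.0), (56, 19.6), (64, 19.1)]
wrist -26 [(0, 7.5), (8, 7.6), (16, 8.0), (24, 11.2), (32, 8.4), (40, 16.4), (48, 20.0), (56, 19.3), (64, 19.3)]
wrist 0 [(0, 7.6), (8, 7.7), (16, 7.6), (24, 3.8), (32, 3.5), (40, 4.8), (48, 7.3), (56, 7.6), (64, 7.4), (72, 7.6)]
scene 26 [(0, 7.0), (16, 13.9), (24, 10.4), (40, 19.8), (48, 19.5), (56, 19.3), (64, 18.8), (72, 18.6)]
scene -26 [(0, 7.5), (16, 13.6), (24, 10.8), (40, 19.7), (48, 19.6), (56, 20.2), (64, 19.3), (72, 18.5)]
scene 0 [(0, 7.5), (8, 7.6), (16, 7.2), (24, 3.3), (32, 3.4), (40, 6.8), (48, 7.2), (56, 6.9), (64, 7.0), (72, 7.4)]
```

View pics/end.png

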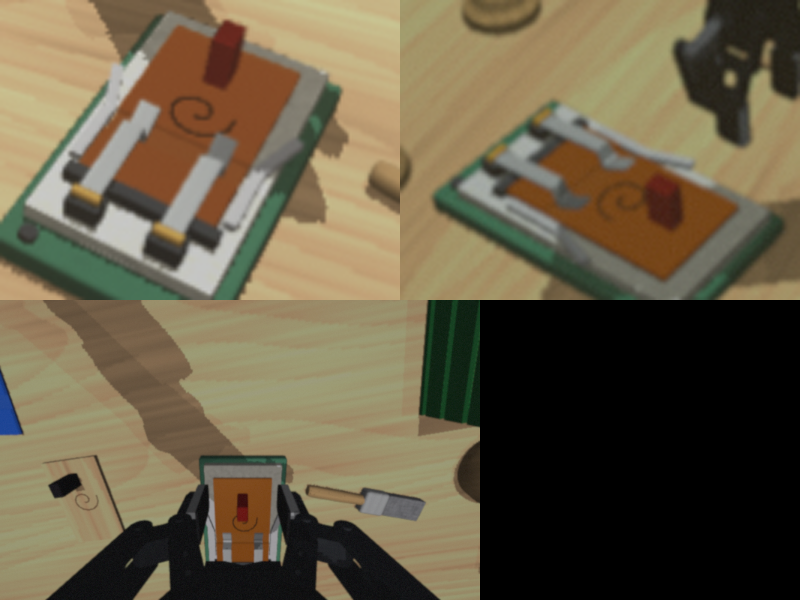

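The end view shows the template flat under both clips with the hand clear. Depth profiles put both clips equally low: tips about 14 mm above the bed, where riding would put them near 20 mm. Handing in.

```bash
python3 -c "
from bench import r
print(r.hand_in())"
```

```text
the job is handed in; nothing more can be done
None
```

The amber template lies flat against the stop with both clips down in its groove, released, and the job was handed in at about 24 s on the robot's clock; no verdict was returned.

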